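# Lay the gas purifier cartridge down in its service tray

## Robot

A 6-joint arm with a two-finger parallel gripper is mounted at the origin on the work surface. World frame = base frame: x ahead of the robot, y to its left, z up, the work surface at z = 0. Lengths are in m, angles in rad, forces in N, time in s.
With the tool pointing down it reaches from about 0.325 to 0.9 m from the base axis. Payload 6.1 kg.
Tool frame: the origin (TCP) lies at the very end of the fingers, on their centre line; the grasp point (between the pads) lies 19 mm behind it (r.grip_depth is the z of the grasp point in the tool frame, in m); z points along the fingers, y is the direction in which the jaws open and shut (so a half turn about z gives the same grasp; the last joint's range is limited). The gripper opens to 85 mm and grips with 20 to 120 N. Pads are 22 mm wide; open, the fingers measure 114 mm over their backs; the gripper's body (76 mm by 85 mm) begins 54 mm behind the grasp point. The pads swing forward as they close: fully open they stand 13 mm farther back than shut.
Start: joints at [1.094, 0.22, 1.526, -0, 1.395, -0.126], TCP at [0.215, 0.587, 0.194] pointing down, gripper open.
Joint ranges: [-2.98, 2.98], [-0.91, 2.08], [0.09, 2.57], [-1.24, 4.39], [0.2, 2.65], [-2.68, 2.68]. Speed limits (rad/s): [2.57, 2.57, 3.01, 3.14, 3.14, 3.14].

## Interface

Orientations are given as [roll, pitch, yaw] about the fixed x, y, z axes, in that order (R = Rz(yaw) Ry(pitch) Rx(roll)).
In Python, from station import sense, optics, order, finder, r gives the robot as it stands.
- The arm moves only by the tool step_arm, never from a script. Its argument "commands" is a list that holds one entry, the list of rows, each a list of 6 numbers: the shift along the world's x, y, z scaled (see below), then the turn, a rotation vector about the world's x, y, z scaled (see below). A call has 1 to 5 rows; each row is the pose to reach, as a shift and turn from the pose commanded when the call began, turning the shorter way round; what a row does not reach only later rows make up. The controller multiplies each number of a shift by 20 cm and each number of a turn by 2 pi rad. A row lasts 1/12 s, in which the tool goes at most 41.7 mm and 7.16 degrees, less where a joint would pass 70% of its speed; a pose out of reach is approached as far as the arm can. A call with a number of a shift or a turn outside -1 to 1 is refused whole. A call with a gripper value outside its range is refused whole. "claw" is the closure, from 0 (fully open) to 1 (shut), set as the call begins (left out, the last holds). The fingers move at their own pace and stop on an object; the grip force is fixed at half the most. Time passes only in rows, so rows that repeat a pose let the fingers close. It gives the time, the measured TCP pose, the force and the opening at its end, in the units of the state.
- sense(): the state, without advancing time (a new reading comes with each control period).
- optics.snapshot(name): name is "scene" or "top"; returns a dict with "img" (480x640x3 uint8, red, green, blue), "intrinsics" (3x3 intrinsics, pixels), "distortion" ([k1, k2, p1, p2, k3] as OpenCV has them; the pictures are not rectified), "rvec" (rotation vector, rad) and "tvec" (3), from world to camera coordinates, as OpenCV has them. Camera axes: x right, y down, z forward; pixel columns grow to the right and rows downward; lengths in m; the calibration is good to about 2 mm. A picture is of the moment at which its call begins. There is no depth.
- order.close_job(): hands the job in, once; it reports no verdict.
Trained networks look in a picture, given as the dict that the camera call returned (one of the last four; its "shot" number tells which), for a name from the list of things; names that differ only in an ending like _2 or _b are one class to them, and where a whole thing is asked for, a point or a joint stands for the part that bears it (a point fixed in the world has none). Each returns a list of dicts, best first, with "confidence" (0 to 1); they miss things now and then, are a little off and sometimes report something else, mostly with a low value. They report only what shows in the picture. A call takes as long as a camera call. They do not tell look-alikes from the thing itself.
- finder.masks_of(picture, label): "mask" (480x640 bool, what is visible of it) and "box" ([centre column, centre row, width, height] in pixels, round what is visible of it).
- finder.spot_point(picture, label): "position" ([row, column] in pixels: a listed point, or the origin of a listed thing).
The state is a dict: "time_s": time; "qpos": joint angles; "joint_velocities": joint speeds; "effort": joint torques, N m; "position": TCP position; "tool_rot": TCP orientation; "ft_force": force on the tool from outside, world axes, zero at the start; "wrist_torque": the same for the moment, N m; "width": finger opening in m.
Only numpy, scipy, OpenCV 4.12 (cv2) and the standard library are available. Lean on these libraries where they do the work, as an engineer would, in place of code of your own. Each camera call takes 0.05 s, during which the arm holds its last target. There are 200 camera calls.

## Task

Tip the tall gas purifier cartridge over onto its side in its tray, capped tube towards the tray's open end, easing it down gently the whole way so that it never drops, and then push it along the tray until its square foot rests against the end stop. Use only light touches and pushes of the fingers: do not squeeze it, lift it or carry it, and leave the bottle, the jar and the wrench alone.

Things in the scene. Friction and masses are not known exactly. Their poses are not given: they have to be found in the camera images.
- cartridge: Gas purifier cartridge standing loose on the tray. Origin: centre of its foot's underside; z up its axis to the cap; x like the tray's x (within 2 deg) at the start. Aluminium foot block 60 x 60 mm, 22 high; steel cylinder 52 mm diameter; top block 60 x 60 mm, z = 150 to 170 mm; then the tube. Starts 2 to 20 mm clear of the stop; tipped, it lies on the blocks' flat sides, axis 30 mm above the tray floor.
- cap (a point): Centre of the flat end of the yellow plastic cap on the cartridge's tube, 230 mm from the foot's underside, on the axis; same axes as the cartridge. The steel tube is 16 mm in diameter and starts at the top block, 60 mm below this point; the cap is 21 mm in diameter and 25 mm long.
- toe (a point): Middle of the cartridge's lower foot edge on the open-end side (30 mm from its axis): the edge it turns about when tipped towards the open end. Mass 0.4 to 0.7 kg, centre of mass about 88 mm up: it stands until leant about 19 degrees, beyond that it falls by itself unless held (a free fall reaches some 10 rad/s). Once lying, its foot is 60 to 80 mm from the stop; 2 to 6 N slides it.
- tray: Aluminium service tray fixed to the bench. Origin: on the bench, straight below the inner face of the end stop, midway across; x along the tray from stop to open end (to the robot's left, within 24 degrees), z up. Flat floor 30 mm above the bench, x = 0 to 250 mm, no wall at the open end; two side rails 70 mm apart inside, 10 mm thick, 12 mm above the floor.
- stop (a point): Middle of the top edge of the tray's end stop, on its inner face, 80 mm above the bench; same axes as the tray. The stop is an upright steel plate 90 mm wide and 10 mm thick. Seated, the cartridge lies along the tray with its foot's underside flat on this face and its cap's end 230 mm from it.
- bottle: Bystander: amber bottle, 48 mm diameter, 100 mm high, standing on the bench beyond the tray. Origin: centre of its underside, z up.
- jar: Bystander: jar, 52 mm diameter, 60 mm high, standing on the bench beyond the tray. Origin: centre of its underside, z up.
- wrench: Bystander: steel wrench about 170 mm long lying flat on the bench between the robot and the tray, its length along its x axis. Origin: under its middle.
Things that resemble listed ones, but are neither listed nor needed, are in the scene too. What is meant by the cartridge is not purple, and is the smaller of those in its own colour.

How it is judged:
On the way:
1. the cartridge lies on its side on the tray floor (angle between cartridge's own z axis and vertical above 1.5 rad and z of each of cartridge, cap in the frame of tray below 0.068 m), for 0.2 s.
At the end, for the whole second after the job is handed in: The cartridge lies flat on its side on the tray floor between the rails (within 4 degrees of level), cap towards the open end, the underside of its foot within 6 mm of the end stop, at rest (angle between cartridge's own z axis and vertical between 1.5 and 1.64 rad and z of cartridge in the frame of tray between 0.054 and 0.066 m and x of cartridge in the frame of tray between -0.004 and 0.006 m and y of cartridge in the frame of tray between -0.009 and 0.009 m and x of cap in the frame of tray above 0.22 m and angle between the z axis of cartridge and the x axis of tray, either way round below 0.1 rad and linear speed of cartridge below 0.01 m/s and angular speed of cartridge below 0.05 rad/s); the robot touches nothing.
It fails at once if the cartridge turns faster than 3 rad/s (it falls or is knocked instead of being eased down) (angular speed of cartridge above 3 rad/s).
It fails at once if the cartridge is lifted: its foot's centre rises more than 15 mm above where it lies when tipped, or its cap more than 15 mm above its standing height (z of cartridge in the frame of tray above 0.075 m or z of cap in the frame of tray above 0.275 m).
It fails at once if the cartridge is squeezed or pressed with more than 35 N by the fingers (contact force between the fingers and cartridge above 35 N).
It fails at once if the bottle, jar or wrench is moved more than 20 mm, or the bottle or jar tipped (distance of any of bottle, jar, wrench from where it was at the start of the episode above 0.02 m or angle between any of bottle, jar's own z axis and vertical above 0.3 rad).
It also fails if it takes over 64 s, if anything falls off the work surface, if the arm or the gripper's body presses on something with over 40 N, if the wrist force passes 120 N, or if a joint passes its speed limit or range.

## Working session

There is one attempt and no reset: what is moved stays moved. The work goes in short steps, Python scripts to look and compute and a tool call to move; the robot and the scene stay as the last step left them, time stands still between calls to the robot, and variables do not carry over. Pictures are saved under pics/ and viewed, about 8 in all and at most 12, crops included, and the job is handed in when it is done.

Besides the shell and the picture viewer there is one more tool, called after ">>>" in YAML: its name, and indented under it one key for each argument. step_arm: Moves the arm, as the interface text tells. Shifts and turns lie within -1 to 1; 1 stands for 20 cm of shift or 2 pi rad of turn. Its arguments: {"type":"object","properties":{"commands":{"type":"array","items":{"type":"array","items":{"type":"array","items":{"type":"number","minimum":-1,"maximum":1}}}},"claw":{"type":"number"}},"required":["commands"]}

```bash
ls; mkdir -p pics; cat > h.py <<'E'
import numpy as np, cv2
from station import sense, optics, order, finder, r
def ray(p,uv):
    R=cv2.Rodrigues(np.array(p["rvec"],float))[0]; t=np.array(p["tvec"],float).ravel()
    n=cv2.undistortPoints(np.array([[uv]],float),np.array(p["intrinsics"],float),np.array(p["distortion"],float)).ravel()
    d=R.T@np.array([n[0],n[1],1.]); return -R.T@t, d/np.linalg.norm(d)
def onz(p,uv,z):
    c,d=ray(p,uv); return c+d*(z-c[2])/d[2]
def tri(ps,uvs):
    A=np.zeros((3,3));b=np.zeros(3);L=[]
    for p,u in zip(ps,uvs):
        c,d=ray(p,u);M=np.eye(3)-np.outer(d,d);A+=M;b+=M@c;L.append((M,c))
    x=np.linalg.solve(A,b); return x,[np.linalg.norm(M@(x-c)) for M,c in L]
def proj(p,X):
    return cv2.projectPoints(np.array(X,float).reshape(-1,3),np.array(p["rvec"],float),np.array(p["tvec"],float),np.array(p["intrinsics"],float),np.array(p["distortion"],float))[0].reshape(-1,2)
def save(p,n): cv2.imwrite(f"pics/{n}.png",cv2.cvtColor(p["img"],cv2.COLOR_RGB2BGR))
E
python3 - <<'E'
from h import *
P={n:optics.snapshot(n) for n in("scene","top")}
for n,p in P.items():
    save(p,n+"0")
    print(n,"cam at",ray(p,(320,240))[0].round(3))
    for l in("cartridge","cap","toe","tray","stop","bottle","jar","wrench"):
        print(l,[([int(x) for x in d["position"][::-1]],round(d["confidence"],2)) for d in finder.spot_point(p,l)])
    print([([int(x) for x in d["box"]],round(d["confidence"],2)) for d in finder.masks_of(p,"cartridge")])
print(sense())
E
```

```text
pics
scene cam at [1.236 0.135 0.666]
cartridge [([239, 286], 0.97), ([321, 271], 0.79), ([258, 247], 0.79)]
cap [([246, 112], 0.71), ([230, 187], 0.67), ([321, 166], 0.59)]
toe [([276, 233], 0.86), ([225, 291], 0.84), ([334, 275], 0.79), ([305, 239], 0.27)]
tray [([308, 274], 0.81)]
stop [([304, 243], 0.74)]
bottle [([279, 324], 0.93)]
jar [([327, 352], 0.7)]
wrench [([360, 249], 0.64), ([317, 267], 0.23)]
[([255, 185, 66, 148], 0.86), ([318, 224, 45, 115], 0.72)]
top cam at [ 0.388 -0.103  1.041]
cartridge [([402, 255], 0.82), ([337, 276], 0.7), ([413, 318], 0.64), ([316, 339], 0.44)]
cap [([344, 265], 0.76), ([427, 232], 0.63), ([455, 308], 0.6)]
toe [([406, 331], 0.87), ([404, 244], 0.87), ([317, 280], 0.84)]
tray [([347, 286], 0.88)]
stop [([356, 283], 0.97)]
bottle []
jar [([298, 204], 0.85), ([312, 339], 0.67)]
wrench [([314, 339], 0.78)]
[([340, 276, 38, 46], 0.94), ([415, 248, 55, 53], 0.85), ([430, 315, 79, 57], 0.55)]
{'time_s': 1.0, 'qpos': array([ 1.09389991e+00,  2.20363660e-01,  1.52648757e+00, -2.58295704e-06,
        1.39468951e+00, -1.26055008e-01]), 'joint_velocities': array([ 0.00044771,  0.00090401,  0.00026077, -0.00061086, -0.00192821,
       -0.00137387]), 'effort': array([ 5.12812258e-04, -4.96851397e+01, -3.89739704e+01, -8.06284532e-06,
        6.15764293e-04, -9.49628941e-06]), 'position': array([0.21478622, 0.5869414 , 0.19442876]), 'tool_rot': array([3.14154147e+00, 9.04983598e-06, 2.79075169e+00]), 'ft_force': array([ 0.57105052, -0.54742374, -0.25512875]), 'wrist_torque': array([ 0.00377103, -0.02229876,  0.00130572]), 'width': 0.08536245433363138}
```

```bash
python3 - <<'E'
import cv2,numpy as np
a=cv2.imread("pics/scene0.png");b=cv2.imread("pics/top0.png")
cv2.imwrite("pics/scene_c.png",cv2.resize(a[80:400,140:460],(600,600),interpolation=cv2.INTER_CUBIC)) 
cv2.imwrite("pics/top_c.png",cv2.resize(b[150:400,180:500],(768,600),interpolation=cv2.INTER_CUBIC))
E
```

```text
(no output)
```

View pics/scene_c.png

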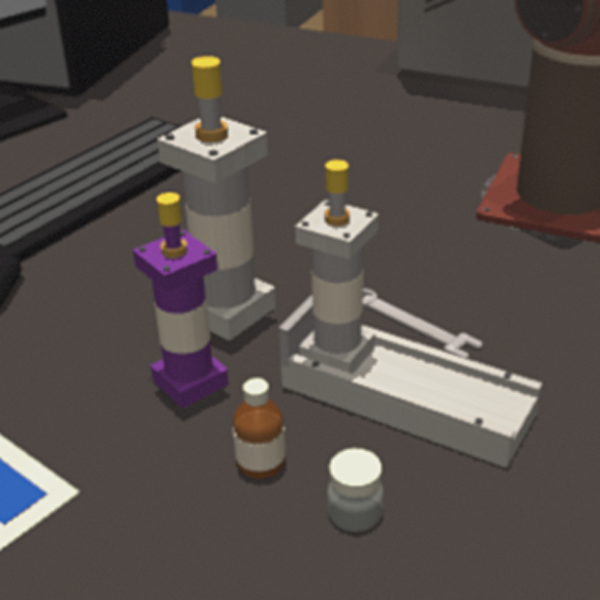

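View pics/top_c.png

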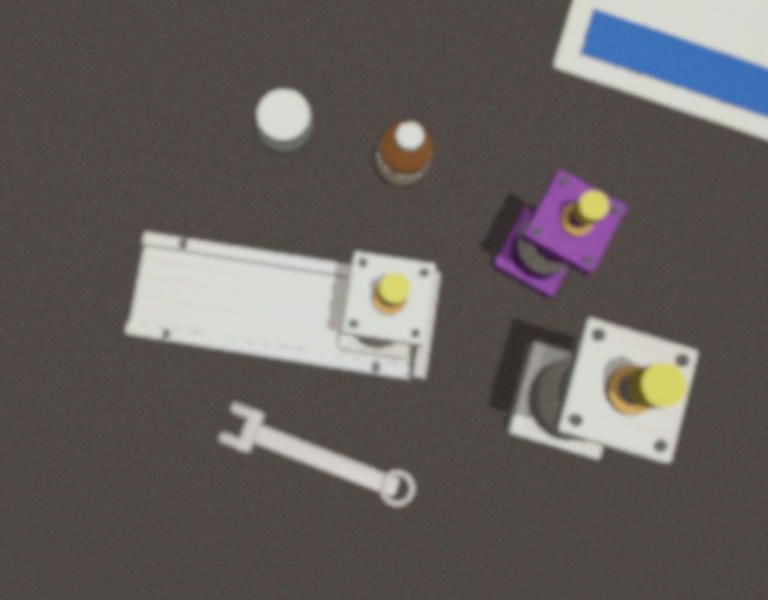

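The target is the grey cartridge standing in the tray: its cap is at about (320,168) in scene and (344,270) in top. The larger grey one and the purple one are look-alikes. Next I'll measure the tray pose and see what the robot object offers.

```bash
python3 - <<'E'
from h import *
print([a for a in dir(r) if a[0]!='_']); 
import cv2
a=cv2.imread("pics/scene0.png");b=cv2.imread("pics/top0.png")
A=cv2.resize(a[215:335,280:440],(800,600),interpolation=cv2.INTER_CUBIC)
cv2.imwrite("pics/sc2.png",A)
cv2.imwrite("pics/tp2.png",cv2.resize(b[235:325,225:375],(800,480),interpolation=cv2.INTER_CUBIC))
P={n:optics.snapshot(n) for n in("scene","top")}
s,t=P["scene"],P["top"]
print(s["intrinsics"],t["intrinsics"])
g=lambda p,l:[d["position"][::-1] for d in finder.spot_point(p,l)]
print("cap",tri([s,t],[(320.5,167),(344,267)]))
for l in("tray","stop"): print(l,tri([s,t],[g(s,l)[0],g(t,l)[0]]))
print("jar",onz(s,(327,352),0),"bottle",onz(s,(279,324),0),"wrench",onz(t,(314,339),0),"purple foot",onz(s,(239,286),0),"big",onz(s,(258,247),0))
E
```

```text
['Unreachable', 'grip_depth']
[[498.77399751   0.         328.2927246 ]
 [  0.         498.77399751 238.38771684]
 [  0.           0.           1.        ]] [[477.794342     0.         317.66975483]
 [  0.         477.794342   240.42532625]
 [  0.           0.           1.        ]]
cap (array([ 0.4956513 , -0.1563118 ,  0.26159615]), [np.float64(0.0014028992399043828), np.float64(0.0014028992399043436)])
tray (array([ 0.4895985 , -0.18725344,  0.00453098]), [np.float64(0.0017514243018701206), np.float64(0.0017514243018701085)])
stop (array([ 0.39957525, -0.16665935,  0.03347121]), [np.float64(0.05851076562282985), np.float64(0.058510765622829884)])
jar [ 0.67326388 -0.07450799  0.        ] bottle [ 0.64076497 -0.18252393  0.        ] wrench [ 0.37468528 -0.11397008  0.        ] purple foot [ 0.5712998 -0.3051598  0.       ] big [ 0.4362247  -0.33088613  0.        ]
```

View pics/sc2.png

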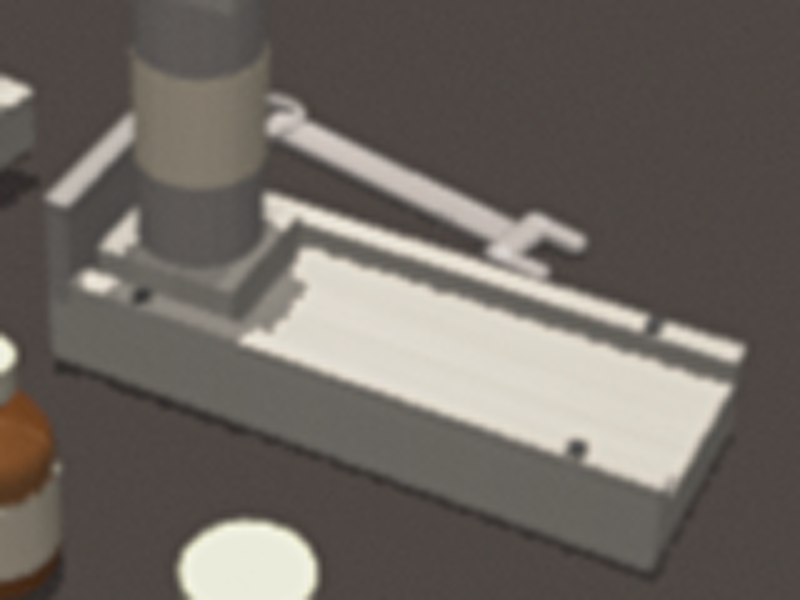

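View pics/tp2.png

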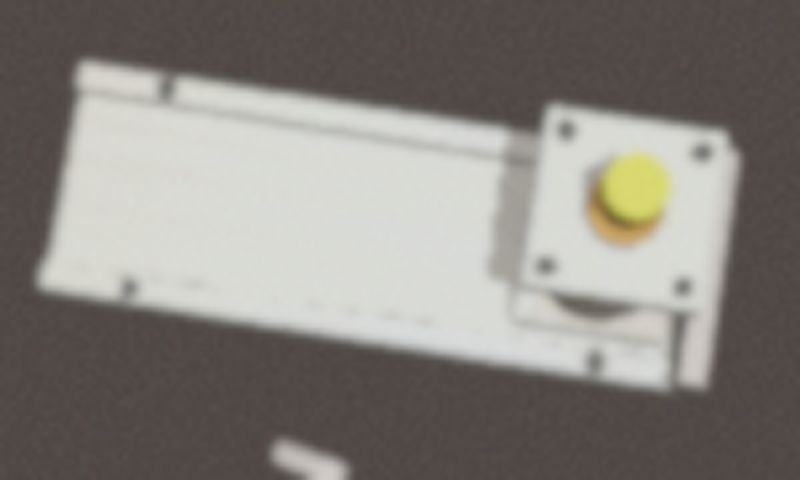

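```bash
cat > fit.py <<'E'
from h import *
from scipy.optimize import least_squares
P={n:optics.snapshot(n) for n in("scene","top")}
S=lambda x,y:((x+.5)/5-.5+280,(y+.5)/5-.5+215)
T=lambda x,y:((x+.5)/5.333-.5+225,(y+.5)/5.333-.5+235)
obs=[("scene",(.25,-.045,.042),S(662,493)),("scene",(.25,-.045,0),S(652,573)),("scene",(.25,.045,.042),S(746,350)),
("scene",(-.01,-.045,.08),S(48,198)),("scene",(-.01,-.045,0),S(57,366)),
("top",(.25,-.045,.042),T(79,60)),("top",(.25,.045,.042),T(38,290)),("top",(-.01,.045,.08),T(708,388)),("top",(0,.045,.08),T(680,388)),("top",(-.01,-.045,.08),T(741,150))]
def W(q,X):
    c,s=np.cos(q[2]),np.sin(q[2]); X=np.array(X); return np.array([q[0]+c*X[0]-s*X[1],q[1]+s*X[0]+c*X[1],X[2]])
def f(q): return np.concatenate([proj(P[n],W(q,X))[0]-u for n,X,u in obs])
o=least_squares(f,[.49,-.187,1.57],loss='soft_l1'); print(o.x,np.degrees(o.x[2])); print(f(o.x).reshape(-1,2).round(1).tolist())
q=o.x
# cartridge: x,y,yaw on floor
cob=[("top",(.03,-.03,.17),T(546,103)),("top",(-.03,-.03,.17),T(735,133)),("top",(.03,.03,.17),T(523,293)),("top",(0,0,.23),T(636,186)),("top",(.03,.03,.022),T(513,318)),("scene",(0,0,.23),(320.3,167))]
def g(c): return np.concatenate([proj(P[n],W(q,W(c,np.array(X)+[0,0,.03])))[0]-u for n,X,u in cob])
o=least_squares(g,[.045,0,0],loss='soft_l1'); print("cart in tray",o.x); print(g(o.x).reshape(-1,2).round(1).tolist())
print("cap world",W(q,W(o.x,(0,0,.26))))
E
python3 fit.py
```

```text
[ 0.48734526 -0.19248953  1.43504032] 82.22175390825215
[[0.3, -1.1], [-0.0, -0.5], [-0.1, -1.0], [-0.4, -0.5], [-0.6, -2.9], [0.5, 0.0], [0.1, -1.4], [-1.1, -0.6], [-0.7, -1.3], [-0.8, 0.2]]
cart in tray [ 0.03486022 -0.00038019  0.01642501]
[[0.3, 0.9], [-1.9, 0.1], [-0.1, -1.5], [0.3, -0.1], [-0.2, 0.4], [-0.8, -0.2]]
cap world [ 0.49243991 -0.1580015   0.26      ]
```

The tray fits well: origin (0.487, -0.192), yaw 82.2°, and the cartridge is about 5 mm clear of the stop.

Plan:
1. Straddle the tube loosely, with the jaws along the tray's x.
2. Rotate the tool with the cartridge, so the rear finger pushes and the front finger catches.

First move: approach above the cap.

>>> step_arm:
  commands:
    - [[0.3,-0.8,0.53,0,0,0.0342],[0.3,-0.8,0.53,0,0,0.0342],[0.3,-0.8,0.53,0,0,0.0342],[0.3,-0.8,0.53,0,0,0.0342],[0.3,-0.8,0.53,0,0,0.0342]]
  claw: 0.55

```text
time_s: 1.82
position: [0.2754, 0.4252, 0.3021]
tool_rot: [3.141, 0.001, 3.006]
ft_force: [0.8, 0.5, 0.5]
width: 0.0384
```

>>> step_arm:
  commands:
    - [[0.35,-0.925,0,0,0,0],[0.35,-0.925,0,0,0,0],[0.35,-0.925,0,0,0,0],[0.35,-0.925,0,0,0,0],[0.35,-0.925,0,0,0,0]]

```text
time_s: 2.23
position: [0.3453, 0.2394, 0.3008]
tool_rot: [-3.141, 0.001, 3.005]
ft_force: [0.7, -0.0, -1.0]
width: 0.0385
```

>>> step_arm:
  commands:
    - [[0.35,-0.925,0,0,0,0],[0.35,-0.925,0,0,0,0],[0.35,-0.925,0,0,0,0],[0.35,-0.925,0,0,0,0],[0.35,-0.925,0,0,0,0]]

```text
time_s: 2.65
position: [0.4153, 0.054, 0.3008]
tool_rot: [-3.141, 0.001, 3.004]
ft_force: [0.0, 0.2, 0.3]
width: 0.0387
```

>>> step_arm:
  commands:
    - [[0.35,-0.93,0,0,0,0],[0.35,-0.93,0,0,0,0],[0.35,-0.93,0,0,0,0],[0.35,-0.93,0,0,0,0],[0.35,-0.93,0,0,0,0]]

```text
time_s: 3.07
position: [0.4852, -0.1322, 0.3004]
tool_rot: [-3.141, 0.001, 3.004]
ft_force: [0.9, 0.2, 0.4]
width: 0.0382
```

>>> step_arm:
  commands:
    - [[0.036,-0.13,0,0,0,0],[0.036,-0.13,0,0,0,0],[0.036,-0.13,-0.05,0,0,0],[0.036,-0.13,-0.05,0,0,0]]

```text
time_s: 3.4
position: [0.491, -0.1542, 0.2882]
tool_rot: [3.14, -0.003, 3.005]
ft_force: [0.4, 0.2, -0.9]
width: 0.0382
```

```bash
python3 - <<'E'
from h import *
p=optics.snapshot("scene"); s=sense(); print(s["position"],s["tool_rot"],s["qpos"].round(3))
for c in (s["position"],[0.49243991,-0.1580015,0.26]): print(proj(p,c))
cv2.imwrite("pics/ap.png",cv2.resize(cv2.cvtColor(p["img"],4)[90:250,230:430],(750,600),interpolation=cv2.INTER_CUBIC))
E
```

```text
[ 0.4910606  -0.15376787  0.28885481] [ 3.14037430e+00 -2.50887029e-03  3.00635139e+00] [-0.457 -0.091  1.678  0.     1.557 -1.893]
[[321.95689604 151.99163397]]
[[319.49049119 166.78506105]]
```

View pics/ap.png

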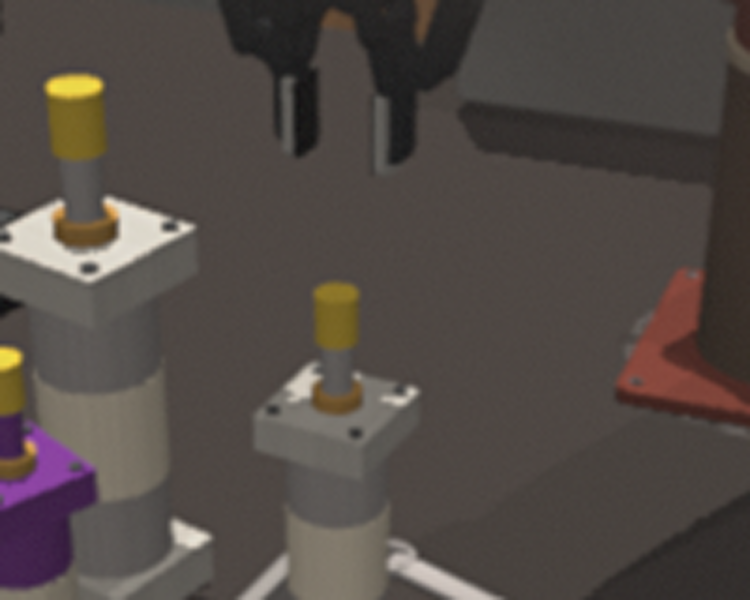

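The pads appear at about (310–334, 133). The projected TCP is at (322, 152), so the fingers look higher than expected. I'll check this with the top view.

```bash
python3 - <<'E'
from h import *
p=optics.snapshot("top");q=optics.snapshot("scene"); s=sense()
print(s["position"],proj(p,s["position"]),proj(q,s["position"]))
o=np.hstack([cv2.resize(cv2.cvtColor(p["img"],4)[190:330,270:410],(400,400),interpolation=cv2.INTER_CUBIC),cv2.resize(cv2.cvtColor(q["img"],4)[70:210,250:390],(400,400),interpolation=cv2.INTER_CUBIC)])
cv2.imwrite("pics/ap2.png",o)
E
```

```text
[ 0.49166263 -0.15372643  0.29017697] [[342.78833    267.26770357]] [[321.85323371 151.4401521 ]]
```

View pics/ap2.png

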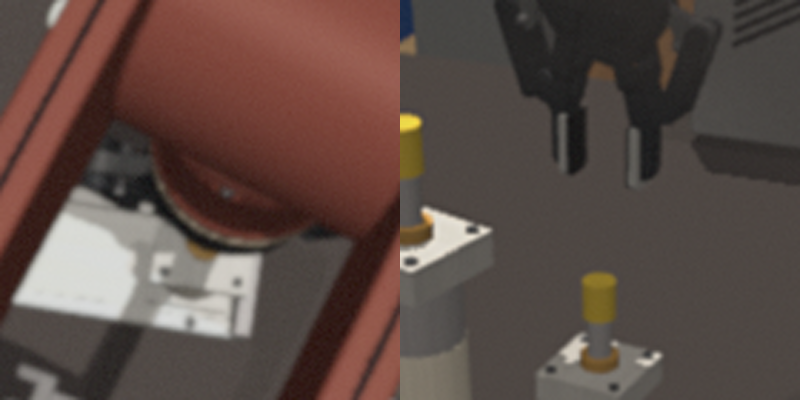

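>>> step_arm:
  commands:
    - [[0,0,-0.15,0,0,0],[0,0,-0.3,0,0,0],[0,0,-0.3,0,0,0]]

```text
time_s: 3.8
position: [0.4889, -0.1525, 0.2248]
tool_rot: [3.139, -0.008, 3.007]
ft_force: [-0.6, 0.4, -1.8]
width: 0.0383
```

```bash
python3 - <<'E'
from h import *
q=optics.snapshot("scene"); s=sense()
print(s["position"],s["tool_rot"],s["ft_force"],proj(q,s["position"]),proj(q,[[.4924,-.158,.26]]))
cv2.imwrite("pics/ap3.png",cv2.resize(cv2.cvtColor(q["img"],4)[100:220,260:380],(600,600),interpolation=cv2.INTER_CUBIC))
E
```

```text
[ 0.48990771 -0.15306531  0.22770339] [ 3.13957703 -0.00585377  3.00716634] [-0.27930532 -0.5323551   0.22463465] [[322.61045459 182.62058743]] [[319.49944111 166.77564646]]
```

View pics/ap3.png

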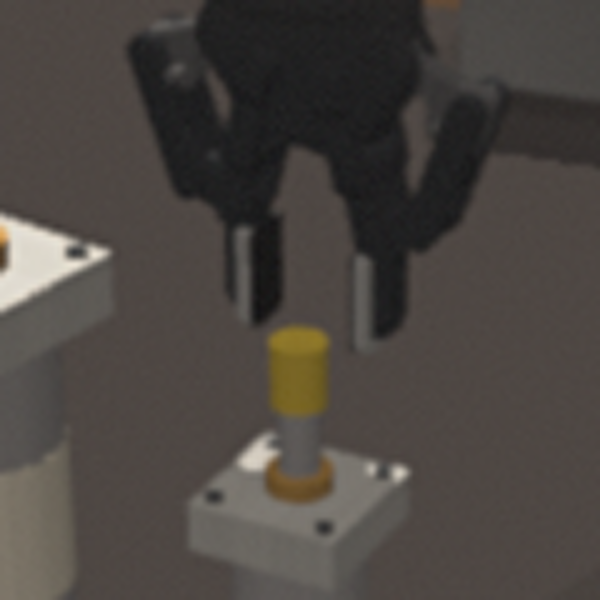

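The visible pad tips sit about 30 mm above the reported TCP; at this opening I'd expect 13 mm at most. I'll back off and tilt in free space. That shows whether the tilt is reachable and lets me calibrate the tip offset from another angle.

>>> step_arm:
  commands:
    - [[0,0,0.2,0,0,0],[0,0,0.4,0,0,0],[0,0,0.4,0,0,0]]

```text
time_s: 4.1
position: [0.4956, -0.1562, 0.322]
tool_rot: [-3.137, 0.015, 3.007]
ft_force: [0.9, -1.1, 1.8]
width: 0.0385
```

>>> step_arm:
  commands:
    - [[0.02,0.15,0,-0.0165,0.0023,0],[0.04,0.3,0,-0.033,0.0045,0],[0.06,0.45,0,-0.0495,0.0068,0],[0.08,0.6,0,-0.066,0.009,0],[0.1,0.75,0,-0.0825,0.0113,0]]

```text
time_s: 4.52
position: [0.5132, -0.0031, 0.315]
tool_rot: [-2.615, 0.009, 3.005]
ft_force: [1.4, -0.9, -0.6]
width: 0.0382
```

>>> step_arm:
  commands:
    - [[0.015,0.1,0,-0.0165,0.0023,0],[0.03,0.2,0,-0.033,0.0045,0],[0.045,0.3,0,-0.0495,0.0068,0],[0.06,0.4,0,-0.066,0.009,0],[0.075,0.5,0,-0.0825,0.0113,0]]

```text
time_s: 4.93
position: [0.5276, 0.098, 0.3133]
tool_rot: [-2.094, 0.006, 3.007]
ft_force: [0.7, 0.4, -0.2]
width: 0.0382
```

>>> step_arm:
  commands:
    - [[0,0,0,0,0,0],[0,0,0,0,0,0]]

```text
time_s: 5.1
position: [0.5269, 0.0973, 0.3079]
tool_rot: [-2.093, -0.004, 3.009]
ft_force: [0.3, -0.1, -0.0]
width: 0.0387
```

```bash
python3 - <<'E'
from h import *
p=optics.snapshot("top");q=optics.snapshot("scene"); s=sense()
a=proj(p,s["position"])[0];b=proj(q,s["position"])[0]
print(s["position"],s["tool_rot"],s["qpos"].round(3),a,b)
def crop(im,c,n=70):
    x,y=int(c[0]),int(c[1]); print(x-n,y-n); return cv2.resize(cv2.cvtColor(im,4)[y-n:y+n,x-n:x+n],(400,400),interpolation=cv2.INTER_CUBIC)
cv2.imwrite("pics/tilt.png",np.hstack([crop(p["img"],a),crop(q["img"],b)]))
E
```

```text
[0.52755903 0.09528401 0.31231733] [-2.09790566e+00  2.95896745e-03  3.00542231e+00] [ 0.515  0.454  1.358 -0.843  1.968 -0.991] [184.83508398 238.085702  ] [465.67193227 173.23679968]
114 168
395 103
```

View pics/tilt.png

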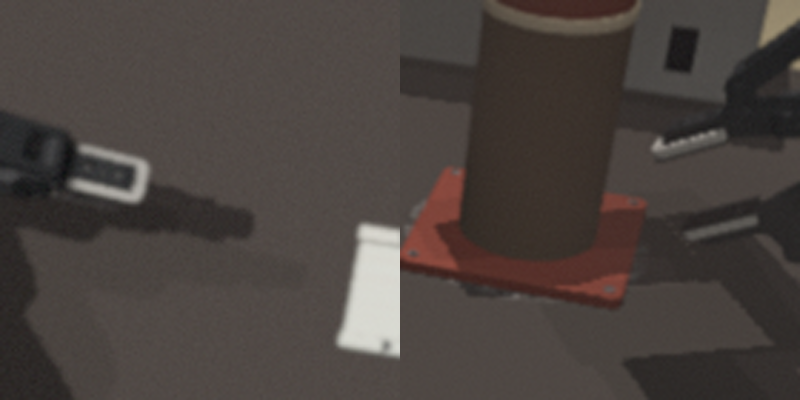

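```bash
python3 - <<'E'
from h import *
from scipy.spatial.transform import Rotation as Ro
from scipy.optimize import least_squares
p=optics.snapshot("top");q=optics.snapshot("scene"); s=sense()
R=Ro.from_euler("xyz",s["tool_rot"]).as_matrix(); P=s["position"];print(P)
X,e=tri([p,q],[(165.8,231),(484.3,155.5)]); print("upper tip tool frame",R.T@(X-P),e)
R0=Ro.from_euler("xyz",[3.1405,-.003,3.006]).as_matrix()
o=lambda x,sg:np.array([x[0],sg*x[1],x[2]])
D=[(p,P,R,-1,(165.8,231)),(q,P,R,-1,(484.3,155.5)),(q,P,R,1,(495.5,186.3)),
(q,np.array([.4917,-.1537,.290]),R0,-1,(309.5,131)),(q,np.array([.4917,-.1537,.290]),R0,1,(333,135.5)),
(q,np.array([.4899,-.153,.2277]),R0,-1,(311.5,164)),(q,np.array([.4899,-.153,.2277]),R0,1,(335,169.5))]
f=lambda x:np.concatenate([proj(c,Pp+RR@o(x,sg))[0]-u for c,Pp,RR,sg,u in D])
z=least_squares(f,[0,.02,-.02]); print(z.x); print(f(z.x).reshape(-1,2).round(1).tolist())
E
```

```text
[0.52756075 0.09429629 0.31360809]
upper tip tool frame [-0.00036899 -0.01756221 -0.03621821] [np.float64(0.000771283695376916), np.float64(0.0007712836953768765)]
[-0.00287477  0.02394097 -0.03622592]
[[0.8, -2.0], [-2.5, -3.2], [-2.6, -5.1], [-0.7, -1.0], [0.4, -0.1], [-1.4, -1.6], [-1.3, -1.2]]
```

The tips really sit about 36 mm behind the reported TCP along the tool, seen consistently from both views. The 60° tilt is reachable. I'll plan with the corrected tip and track the commanded pose.

```bash
cat > plan.py <<'E'
import numpy as np, json, os
from scipy.spatial.transform import Rotation as Ro
O=np.array([.4873,-.1925,0]); yaw=1.4350
X=np.array([np.cos(yaw),np.sin(yaw),0]);Z=np.array([0,0,1.]);Y=np.cross(Z,X)
OFF=.036; OX=.0015; G=.0385; T=np.array([.065,.03])
def axes(ph): return np.array([-np.sin(ph),-np.cos(ph)]),np.array([np.cos(ph),-np.sin(ph)])  # d,j in tray xz
def Rt(ph): 
    R0=np.column_stack([np.cross(X,-Z),X,-Z]); return Ro.from_rotvec(Y*ph)*Ro.from_matrix(R0)
def pose(m,ph,y=0.,off=OFF):
    """m: tip midpoint (x,z) in tray"""
    d,j=axes(ph); t=np.array(m)+off*d; return O+X*t[0]+Z*t[1]+Y*(y),Rt(ph)
def cart(th,h,u):
    return T+h*np.array([np.sin(th),np.cos(th)])+(u-.03)*np.array([np.cos(th),-np.sin(th)])
def emit(wps,c0):
    """wps: list of poses; c0 commanded (p,R); prints calls of 5 rows; returns end commanded"""
    p0,R0=c0
    for k in range(0,len(wps),5):
        rows=[]
        for p,R in wps[k:k+5]:
            rows.append(np.r_[(p-p0)/.2,(R*R0.inv()).as_rotvec()/(2*np.pi)].round(4))
        print(json.dumps([[x+0 for x in r.tolist()] for r in rows]))
        p0=p0+rows[-1][:3]*.2; R0=Ro.from_rotvec(rows[-1][3:]*2*np.pi)*R0
    return p0,R0
def save(c): json.dump([c[0].tolist(),c[1].as_quat().tolist()],open("cmd.json","w"))
def load(): 
    a=json.load(open("cmd.json")); return np.array(a[0]),Ro.from_quat(a[1])
E
python3 - <<'E'
from h import *; from plan import *
from scipy.optimize import least_squares
q=optics.snapshot("scene");p=optics.snapshot("top")
c=(np.array([.5270,.0949,.3104]),Ro.from_rotvec(2*np.pi*np.array([-.165,.0226,0]))*Ro.from_euler("xyz",[np.pi,0,3.0057]))
R=c[1].as_matrix();R0=Ro.from_euler("xyz",[np.pi,0,3.0057]).as_matrix()
A=np.array([.4920,-.1551,.2904]);B=A-[0,0,.06]
D=[(p,c[0],R,-1,(165.8,231)),(q,c[0],R,-1,(484.3,155.5)),(q,c[0],R,1,(495.5,186.3)),(q,A,R0,-1,(309.5,131)),(q,A,R0,1,(333,135.5)),(q,B,R0,-1,(311.5,164)),(q,B,R0,1,(335,169.5))]
f=lambda x:np.concatenate([proj(k,P+RR@np.array([x[0],sg*x[1],x[2]]))[0]-u for k,P,RR,sg,u in D])
z=least_squares(f,[0,.02,-.02],loss="soft_l1"); print(z.x); print(f(z.x).reshape(-1,2).round(1).tolist())
print("rot vs model", np.degrees((Rt(np.radians(60))*c[1].inv()).magnitude()))
t=c[0]-O; print("tray coords tcp",t@X,t@Y,t[2])
# return above cap
n=11; w=[]
d,j=axes(np.radians(60)); m0=np.array([t@X,t[2]])-OFF*d; m1=np.array([.035,.295])
for i in range(1,n+1):
    a=i/n; w.append(pose(m0+(m1-m0)*a,np.radians(60)*(1-a)))
c=emit(w,c); save(c); print(c[0])
E
```

```text
[-0.00100446  0.02303363 -0.03513419]
[[1.2, 0.1], [-2.5, -0.9], [-3.2, -4.1], [-0.5, -1.0], [-0.3, -0.3], [-1.9, -2.5], [-2.7, -2.3]]
rot vs model 0.048348006377933406
tray coords tcp 0.29012870955142167 -0.0004264903595688109 0.3104
[[-0.0185, -0.1195, -0.0296, 0.0149, -0.0021, 0.0], [-0.0347, -0.2379, -0.0582, 0.0299, -0.0041, 0.0], [-0.0507, -0.3552, -0.0858, 0.0449, -0.0062, 0.0], [-0.0665, -0.4713, -0.1122, 0.0599, -0.0082, 0.0], [-0.0823, -0.5864, -0.1373, 0.0749, -0.0103, 0.0]]
[[-0.0156, -0.1142, -0.0238, 0.015, -0.002, 0.0], [-0.0311, -0.2277, -0.0461, 0.0301, -0.0041, 0.0], [-0.0465, -0.3406, -0.0669, 0.0451, -0.0061, 0.0], [-0.0619, -0.4531, -0.0861, 0.0601, -0.0082, 0.0], [-0.0772, -0.5652, -0.1037, 0.0751, -0.0102, 0.0]]
[[-0.0153, -0.112, -0.016, 0.015, -0.0021, 0.0]]
[ 0.49204 -0.15782  0.259  ]
```

>>> step_arm:
  commands:
    - [[-0.0185,-0.1195,-0.0296,0.0149,-0.0021,0.0],[-0.0347,-0.2379,-0.0582,0.0299,-0.0041,0.0],[-0.0507,-0.3552,-0.0858,0.0449,-0.0062,0.0],[-0.0665,-0.4713,-0.1122,0.0599,-0.0082,0.0],[-0.0823,-0.5864,-0.1373,0.0749,-0.0103,0.0]]

```text
time_s: 5.82
position: [0.5106, -0.0236, 0.2851]
tool_rot: [-2.576, 0.006, 3.005]
ft_force: [1.0, -0.2, 0.7]
width: 0.0382
```

>>> step_arm:
  commands:
    - [[-0.0156,-0.1142,-0.0238,0.015,-0.002,0.0],[-0.0311,-0.2277,-0.0461,0.0301,-0.0041,0.0],[-0.0465,-0.3406,-0.0669,0.0451,-0.0061,0.0],[-0.0619,-0.4531,-0.0861,0.0601,-0.0082,0.0],[-0.0772,-0.5652,-0.1037,0.0751,-0.0102,0.0]]

```text
time_s: 6.23
position: [0.4951, -0.1372, 0.2656]
tool_rot: [-3.049, 0.008, 3.005]
ft_force: [1.6, -0.3, -0.4]
width: 0.0385
```

>>> step_arm:
  commands:
    - [[-0.0153,-0.112,-0.016,0.015,-0.0021,0.0],[-0.0153,-0.112,-0.016,0.015,-0.0021,0.0],[-0.0153,-0.112,-0.016,0.015,-0.0021,0.0]]

```text
time_s: 6.48
position: [0.4906, -0.1624, 0.2606]
tool_rot: [-3.14, 0.003, 2.996]
ft_force: [0.1, 0.8, 0.4]
width: 0.0385
```

>>> step_arm:
  commands:
    - [[0,0,-0.05,0,0,0],[0,0,-0.1,0,0,0],[0,0,-0.15,0,0,0],[0,0,-0.2,0,0,0],[0,0,-0.2,0,0,0]]

```text
time_s: 6.9
position: [0.4907, -0.1553, 0.2155]
tool_rot: [3.14, -0.005, 3.009]
ft_force: [-1.3, 0.9, -1.1]
width: 0.0384
```

```bash
python3 - <<'E'
from h import *
q=optics.snapshot("scene"); s=sense()
print(s["position"],s["tool_rot"],s["ft_force"],proj(q,s["position"]-[0,0,-.036]))
cv2.imwrite("pics/ap4.png",cv2.resize(cv2.cvtColor(q["img"],4)[110:210,270:370],(600,600),interpolation=cv2.INTER_CUBIC))
E
```

```text
[ 0.49120466 -0.15579312  0.21677601] [ 3.14053228 -0.00370989  3.00844277] [0.40681974 0.85324158 0.23628091] [[320.91061439 170.32642696]]
```

View pics/ap4.png

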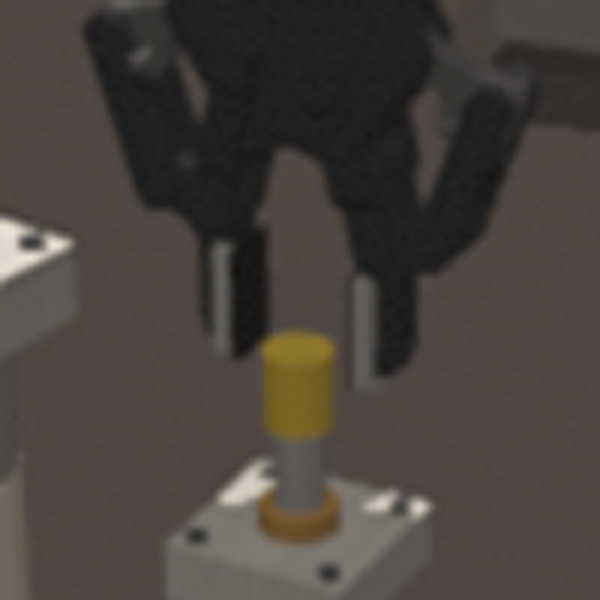

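The tips bracket the cap properly: cap top at about (320,168), pads at about (308,169) and (331,174). It's centred to within about 3 mm. Next I'll descend around the tube and plan the tipping.

```bash
cat > tip.py <<'E'
from plan import *
c=load(); c=(c[0]+[0,0,-.075],c[1])
H=.19; w=[]; lab=[]
for th in np.arange(2.5,60.1,2.5):
    t=np.radians(th); w.append(pose(cart(t,H,0),t)); lab.append(th)
ph=np.radians(60); d,j=axes(ph)
N=18
for i in range(1,N+1):
    a=i/N; th=np.radians(62.3+(94-62.3)*a); s=.040+(.016-.040)*min(1,a*1.3)
    ft=cart(th,.23,.0105)+s*d; m=ft-G/2*j; rt=m-G/2*j
    e=rt-T; h=e@np.array([np.sin(th),np.cos(th)]); u=e@np.array([np.cos(th),-np.sin(th)])+.03
    if i%3==0: print("th",np.degrees(th).round(1),"rear tip h,u",h.round(4),u.round(4),"front tip",ft.round(3))
    w.append(pose(m,ph))
print("start err",(w[0][0]-c[0]).round(4), "steps max",max(np.linalg.norm(w[i+1][0]-w[i][0]) for i in range(len(w)-1)))
c=emit(w,c); save(c); print(c[0])
E
python3 tip.py
```

```text
th 67.6 rear tip h,u 0.1904 -0.0231 front tip [0.24  0.118]
th 72.9 rear tip h,u 0.1926 -0.0204 front tip [0.253 0.102]
th 78.2 rear tip h,u 0.1948 -0.0185 front tip [0.265 0.084]
th 83.4 rear tip h,u 0.1971 -0.0172 front tip [0.275 0.066]
th 88.7 rear tip h,u 0.1975 -0.0156 front tip [0.281 0.047]
th 94.0 rear tip h,u 0.1952 -0.0125 front tip [0.282 0.025]
start err [0.0009 0.0067 0.0012] steps max 0.00800050339471001
[[0.0046, 0.0334, 0.0058, -0.0069, 0.0009, 0.0], [0.0092, 0.067, 0.0101, -0.0138, 0.0019, 0.0], [0.0138, 0.1008, 0.013, -0.0206, 0.0028, 0.0], [0.0184, 0.1347, 0.0143, -0.0275, 0.0038, 0.0], [0.023, 0.1686, 0.0142, -0.0344, 0.0047, 0.0]]
[[0.0047, 0.0339, -0.0016, -0.0069, 0.0009, 0.0], [0.0093, 0.0677, -0.0047, -0.0138, 0.0019, 0.0], [0.0139, 0.1013, -0.0093, -0.0206, 0.0028, 0.0], [0.0184, 0.1347, -0.0154, -0.0275, 0.0038, 0.0], [0.0229, 0.1677, -0.023, -0.0344, 0.0047, 0.0]]
[[0.0045, 0.0328, -0.0089, -0.0069, 0.0009, 0.0], [0.0089, 0.0651, -0.0194, -0.0138, 0.0019, 0.0], [0.0133, 0.0969, -0.0312, -0.0206, 0.0028, 0.0], [0.0176, 0.1282, -0.0444, -0.0275, 0.0038, 0.0
[... 578 characters left out ...]
], [0.0067, 0.049, -0.0534, 0.0, 0.0, 0.0], [0.0098, 0.072, -0.0808, 0.0, 0.0, 0.0], [0.0128, 0.0941, -0.1087, 0.0, 0.0, 0.0], [0.0157, 0.1152, -0.1371, 0.0, 0.0, 0.0]]
[[0.0028, 0.0201, -0.0287, 0.0, 0.0, 0.0], [0.0054, 0.0391, -0.0579, 0.0, 0.0, 0.0], [0.0078, 0.0572, -0.0874, 0.0, 0.0, 0.0], [0.0102, 0.0742, -0.1172, 0.0, 0.0, 0.0], [0.0123, 0.0902, -0.1472, 0.0, 0.0, 0.0]]
[[0.0021, 0.0149, -0.0304, 0.0, 0.0, 0.0], [0.004, 0.0288, -0.0609, 0.0, 0.0, 0.0], [0.0056, 0.0404, -0.0923, 0.0, 0.0, 0.0], [0.0062, 0.0447, -0.1275, 0.0, 0.0, 0.0], [0.0066, 0.0479, -0.1628, 0.0, 0.0, 0.0]]
[[0.0003, 0.0021, -0.0354, 0.0, 0.0, 0.0], [0.0004, 0.0032, -0.0709, 0.0, 0.0, 0.0]]
[0.51994 0.04642 0.02408]
```

>>> step_arm:
  commands:
    - [[0,0,-0.05,0,0,0],[0,0,-0.1,0,0,0],[0,0,-0.15,0,0,0],[0,0,-0.175,0,0,0],[0,0,-0.175,0,0,0]]

```text
time_s: 7.37
position: [0.4909, -0.1573, 0.1818]
tool_rot: [3.141, -0.003, 3.006]
ft_force: [-0.5, -0.4, 0.8]
width: 0.0382
```

>>> step_arm:
  commands:
    - [[0.0046,0.0334,0.0058,-0.0069,0.0009,0.0],[0.0092,0.067,0.0101,-0.0138,0.0019,0.0],[0.0138,0.1008,0.013,-0.0206,0.0028,0.0],[0.0184,0.1347,0.0143,-0.0275,0.0038,0.0],[0.023,0.1686,0.0142,-0.0344,0.0047,0.0]]

```text
time_s: 7.78
position: [0.497, -0.1242, 0.1876]
tool_rot: [-2.921, 0.002, 3.005]
ft_force: [-0.2, -0.4, -0.2]
width: 0.0384
```

```bash
cat > look.py <<'E'
from h import *; from plan import X,Y,Z,O,T
import sys
from scipy.optimize import least_squares
def look():
    q=optics.snapshot("scene"); s=sense(); print(s["position"].round(4),s["tool_rot"].round(3),s["ft_force"].round(1))
    im=q["img"]; hsv=cv2.cvtColor(im,cv2.COLOR_RGB2HSV)
    for l in("cap","toe","cartridge"):
        print(l,[(np.round(d["position"][::-1],1).tolist(),round(d["confidence"],2)) for d in finder.spot_point(q,l)])
    y=cv2.inRange(hsv,(20,100,60),(35,255,255)); n,lab,st,ce=cv2.connectedComponentsWithStats(y)
    print("yellow",[(ce[i].round(1).tolist(),int(st[i,4])) for i in range(1,n) if st[i,4]>40])
    from plan import cart
    for th in np.radians([10,20,30,40,50,60,70,80,90]):
        c=cart(th,.2175,0); print(int(np.degrees(th).round()),proj(q,O+X*c[0]+Z*c[1])[0].round(1).tolist(),end=" ")
    print(); return q
if __name__=="__main__": look()
E
python3 look.py
```

```text
[ 0.497  -0.122   0.1869] [-2.920e+00  1.000e-03  3.007e+00] [-0.   2.5 -0.7]
cap [([228.7, 185.0], 0.82), ([340.5, 170.5], 0.72)]
toe [([273.8, 237.8], 0.73), ([333.5, 277.1], 0.72), ([230.6, 291.8], 0.56)]
cartridge [([260.7, 248.4], 0.87), ([240.6, 286.8], 0.56), ([320.9, 266.9], 0.55)]
yellow [([249.9, 120.6], 338), ([338.7, 177.7], 222), ([229.8, 190.6], 209)]
10 [338.6, 176.9] 20 [358.0, 184.3] 30 [376.9, 195.1] 40 [394.4, 208.7] 50 [409.8, 224.7] 60 [422.4, 242.1] 70 [431.5, 260.3] 80 [437.0, 278.4] 90 [438.8, 295.7]
```

The cartridge leans about 10° and follows the rear finger. Continuing through the balance point.

>>> step_arm:
  commands:
    - [[0.0047,0.0339,-0.0016,-0.0069,0.0009,0.0],[0.0093,0.0677,-0.0047,-0.0138,0.0019,0.0],[0.0139,0.1013,-0.0093,-0.0206,0.0028,0.0],[0.0184,0.1347,-0.0154,-0.0275,0.0038,0.0],[0.0229,0.1677,-0.023,-0.0344,0.0047,0.0]]

```text
time_s: 8.4
position: [0.5015, -0.0913, 0.1828]
tool_rot: [-2.704, 0.001, 3.004]
ft_force: [0.2, -0.2, 0.4]
width: 0.0384
```

```bash
python3 look.py
```

```text
[ 0.501  -0.0894  0.1812] [-2.703e+00 -1.000e-03  3.005e+00] [-1.2  1.2 -0.7]
cap [([367.3, 181.1], 0.92), ([230.1, 184.1], 0.6), ([249.0, 114.1], 0.57)]
toe [([332.7, 273.8], 0.95), ([229.8, 290.5], 0.91), ([273.8, 236.7], 0.82), ([276.0, 324.6], 0.4)]
cartridge [([257.9, 250.8], 0.87), ([240.8, 287.2], 0.75), ([321.3, 264.7], 0.71)]
yellow [([249.9, 120.6], 339), ([364.5, 188.4], 226), ([229.8, 190.6], 208)]
10 [338.6, 176.9] 20 [358.0, 184.3] 30 [376.9, 195.1] 40 [394.4, 208.7] 50 [409.8, 224.7] 60 [422.4, 242.1] 70 [431.5, 260.3] 80 [437.0, 278.4] 90 [438.8, 295.7]
```

>>> step_arm:
  commands:
    - [[0.0045,0.0328,-0.0089,-0.0069,0.0009,0.0],[0.0089,0.0651,-0.0194,-0.0138,0.0019,0.0],[0.0133,0.0969,-0.0312,-0.0206,0.0028,0.0],[0.0176,0.1282,-0.0444,-0.0275,0.0038,0.0],[0.0217,0.1588,-0.059,-0.0344,0.0047,0.0]]

```text
time_s: 9.02
position: [0.5061, -0.0597, 0.1712]
tool_rot: [-2.487, 0.002, 3.004]
ft_force: [0.2, 1.2, -0.8]
width: 0.0382
```

```bash
python3 look.py
```

```text
[ 0.5052 -0.058   0.1689] [-2.485e+00 -2.000e-03  3.005e+00] [-1.6  2.7 -1.3]
cap [([399.1, 203.1], 0.71), ([248.0, 113.7], 0.69), ([231.0, 186.3], 0.59)]
toe [([230.2, 290.7], 0.69), ([273.9, 237.6], 0.63), ([330.4, 275.6], 0.59)]
cartridge [([256.2, 246.2], 0.89), ([321.5, 263.1], 0.83), ([239.2, 285.7], 0.82)]
yellow [([249.9, 120.7], 339), ([229.8, 190.6], 210), ([393.7, 208.6], 230)]
10 [338.6, 176.9] 20 [358.0, 184.3] 30 [376.9, 195.1] 40 [394.4, 208.7] 50 [409.8, 224.7] 60 [422.4, 242.1] 70 [431.5, 260.3] 80 [437.0, 278.4] 90 [438.8, 295.7]
```

It has passed balance and now leans on the front finger: θ≈39.8° against 37.5° for the tool. Continuing to 60°.

>>> step_arm:
  commands:
    - [[0.0041,0.03,-0.0159,-0.0069,0.0009,0.0],[0.0082,0.0593,-0.0332,-0.0138,0.0019,0.0],[0.012,0.0879,-0.0517,-0.0206,0.0028,0.0],[0.0158,0.1156,-0.0714,-0.0275,0.0038,0.0],[0.0195,0.1424,-0.0923,-0.0344,0.0047,0.0]]

```text
time_s: 9.63
position: [0.5102, -0.0311, 0.153]
tool_rot: [-2.27, 0.002, 3.004]
ft_force: [-0.3, 1.3, -1.1]
width: 0.0383
```

>>> step_arm:
  commands:
    - [[0.0035,0.0259,-0.0222,-0.0069,0.001,0.0],[0.0069,0.0508,-0.0454,-0.0138,0.0019,0.0],[0.0102,0.0747,-0.0697,-0.0207,0.0028,0.0],[0.0133,0.0975,-0.095,-0.0275,0.0038,0.0]]

```text
time_s: 9.97
position: [0.5129, -0.0114, 0.1336]
tool_rot: [-2.095, 0.001, 3.004]
ft_force: [0.5, 1.1, -0.3]
width: 0.0386
```

```bash
python3 look.py; cat > tip2.py <<'E'
from plan import *
import sys
t=np.radians(60); c=pose(cart(t,.19,0),t)   # commanded now
G=.055; w=[]
ph=t; d,j=axes(ph)
for i in range(0,19):
    a=i/18; th=np.radians(62.3+(91.5-62.3)*a); s=.040+(.020-.040)*min(1,a*1.3)
    ft=cart(th,.23,.0105)+s*d; m=ft-G/2*j; rt=m-G/2*j
    e=rt-T; tr=min(th,np.pi/2); h=e@np.array([np.sin(tr),np.cos(tr)]); u=e@np.array([np.cos(tr),-np.sin(tr)])+.03
    if i%3==0: print("th",np.degrees(th).round(1),"rear tip h,u",h.round(4),u.round(4),"front tip",ft.round(3))
    w.append(pose(m,ph))
w.append(w[-1])
c=emit(w,c); save(c); print(c[0])
E
python3 tip2.py; python3 -c "
from h import *; print(sense()['qpos'].round(3))"
```

```text
[ 0.5115 -0.0108  0.1307] [-2.092e+00 -3.000e-03  3.005e+00] [-1.8  0.6 -1.5]
cap [([231.3, 186.2], 0.94), ([428.7, 242.8], 0.79), ([250.1, 113.1], 0.77)]
toe [([333.1, 274.5], 0.94), ([229.0, 293.0], 0.7), ([276.2, 234.9], 0.69)]
cartridge [([256.5, 247.8], 0.85), ([240.3, 286.5], 0.84), ([326.4, 262.2], 0.62)]
yellow [([249.9, 120.5], 341), ([229.8, 190.6], 209), ([424.8, 246.5], 225)]
10 [338.6, 176.9] 20 [358.0, 184.3] 30 [376.9, 195.1] 40 [394.4, 208.7] 50 [409.8, 224.7] 60 [422.4, 242.1] 70 [431.5, 260.3] 80 [437.0, 278.4] 90 [438.8, 295.7] 
th 62.3 rear tip h,u 0.1878 -0.0429 front tip [0.225 0.134]
th 67.2 rear tip h,u 0.1878 -0.0396 front tip [0.239 0.119]
th 72.0 rear tip h,u 0.1879 -0.0368 front tip [0.251 0.104]
th 76.9 rear tip h,u 0.1882 -0.0343 front tip [0.261 0.088]
th 81.8 rear tip h,u 0.1886 -0.0322 front tip [0.27  0.071]
th 86.6 rear tip h,u 0.1875 -0.0297 front tip [0.276 0.053]
th 91.5 rear tip h,u 0.1856 -0.0211 front tip [0.278 0.033]
[[-0.0023, -0.0166, 0.0351, 0.0, 0.0, 0.0], [0.0009, 0.0066, 0.0109, 0.0, 0.0, 0.0], [0.004, 0.029, -0.0138, 0.0, 0.0, 0.0], [0.0069, 0.0507, -0.0389, 0.0, 0.0, 0.0], [0.0098, 0.0715, -0.0644, 0.0, 0.0, 0.0]]
[[0.0027, 0.02, -0.026, 0.0, 0.0, 0.0], [0.0053, 0.0392, -0.0523, 0.0, 0.0, 0.0], [0.0078, 0.0575, -0.079, 0.0, 0.0, 0.0], [0.0102, 0.075, -0.106, 0.0, 0.0, 0.0], [0.0125, 0.0916, -0.1333, 0.0, 0.0, 0.0]]
[[0.0021, 0.0157, -0.0276, 0.0, 0.0, 0.0], [0.0042, 0.0306, -0.0555, 0.0, 0.0, 0.0], [0.0061, 0.0445, -0.0836, 0.0, 0.0, 0.0], [0.0079, 0.0576, -0.1119, 0.0, 0.0, 0.0], [0.0094, 0.0688, -0.141, 0.0, 0.0, 0.0]]
[[0.0007, 0.0051, -0.0323, 0.0, 0.0, 0.0], [0.0013, 0.0093, -0.0647, 0.0, 0.0, 0.0], [0.0017, 0.0125, -0.0972, 0.0, 0.0, 0.0], [0.002, 0.0149, -0.1298, 0.0, 0.0, 0.0], [0.002, 0.0149, -0.1298, 0.0, 0.0, 0.0]]
[0.51886423 0.0385398  0.03928076]
[ 0.379  0.521  1.642 -0.855  1.646 -0.81 ]
```

>>> step_arm:
  commands:
    - [[-0.0023,-0.0166,0.0351,0.0,0.0,0.0],[0.0009,0.0066,0.0109,0.0,0.0,0.0],[0.004,0.029,-0.0138,0.0,0.0,0.0],[0.0069,0.0507,-0.0389,0.0,0.0,0.0],[0.0098,0.0715,-0.0644,0.0,0.0,0.0]]
  claw: 0.355

```text
time_s: 10.58
position: [0.5142, 0.0039, 0.1198]
tool_rot: [-2.095, 0.0, 3.005]
ft_force: [0.9, -0.1, -2.7]
width: 0.0548
```

```bash
python3 - <<'E'
from look import *
q=look(); cv2.imwrite("pics/mid.png",cv2.resize(cv2.cvtColor(q["img"],4)[190:340,300:500],(800,600),interpolation=cv2.INTER_CUBIC))
E
```

```text
[0.5137 0.0044 0.1184] [-2.095e+00 -1.000e-03  3.006e+00] [-1.8  2.3 -1.7]
cap [([249.4, 113.7], 0.97), ([439.7, 256.7], 0.58), ([229.1, 184.7], 0.55)]
toe [([228.5, 291.4], 0.91), ([276.5, 235.0], 0.61)]
cartridge [([258.9, 248.6], 0.95), ([327.6, 263.5], 0.88), ([239.2, 286.4], 0.56)]
yellow [([250.0, 120.6], 340), ([229.8, 190.6], 209), ([431.4, 258.9], 223)]
10 [338.6, 176.9] 20 [358.0, 184.3] 30 [376.9, 195.1] 40 [394.4, 208.7] 50 [409.8, 224.7] 60 [422.4, 242.1] 70 [431.5, 260.3] 80 [437.0, 278.4] 90 [438.8, 295.7]
```

View pics/mid.png

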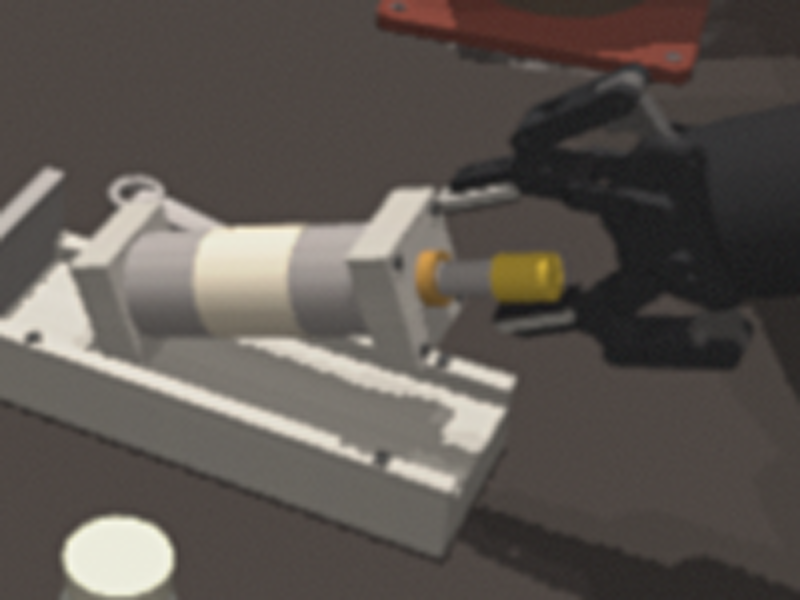

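The cap rests on the lower finger at about 69° and the rear finger is clear of the block. Continuing to lower.

>>> step_arm:
  commands:
    - [[0.0027,0.02,-0.026,0.0,0.0,0.0],[0.0053,0.0392,-0.0523,0.0,0.0,0.0],[0.0078,0.0575,-0.079,0.0,0.0,0.0],[0.0102,0.075,-0.106,0.0,0.0,0.0],[0.0125,0.0916,-0.1333,0.0,0.0,0.0]]

```text
time_s: 11.2
position: [0.5164, 0.0222, 0.0926]
tool_rot: [-2.094, -0.001, 3.006]
ft_force: [0.1, 0.7, -1.6]
width: 0.055
```

```bash
python3 look.py
```

```text
[0.5161 0.0225 0.0915] [-2.094e+00 -2.000e-03  3.006e+00] [-0.7  1.  -2.6]
cap [([252.1, 111.3], 0.83), ([445.4, 275.0], 0.78), ([232.2, 185.4], 0.58)]
toe [([225.4, 291.9], 0.98), ([333.5, 271.8], 0.72), ([273.5, 239.1], 0.62), ([358.6, 253.1], 0.56)]
cartridge [([255.4, 249.4], 0.93), ([326.6, 261.5], 0.89), ([239.7, 287.2], 0.71), ([279.8, 325.0], 0.69), ([332.5, 353.9], 0.22)]
yellow [([249.9, 120.6], 340), ([229.8, 190.6], 210), ([436.4, 273.7], 208)]
10 [338.6, 176.9] 20 [358.0, 184.3] 30 [376.9, 195.1] 40 [394.4, 208.7] 50 [409.8, 224.7] 60 [422.4, 242.1] 70 [431.5, 260.3] 80 [437.0, 278.4] 90 [438.8, 295.7]
```

>>> step_arm:
  commands:
    - [[0.0021,0.0157,-0.0276,0.0,0.0,0.0],[0.0042,0.0306,-0.0555,0.0,0.0,0.0],[0.0061,0.0445,-0.0836,0.0,0.0,0.0],[0.0079,0.0576,-0.1119,0.0,0.0,0.0],[0.0094,0.0688,-0.141,0.0,0.0,0.0]]

```text
time_s: 11.82
position: [0.5184, 0.0358, 0.0645]
tool_rot: [-2.094, -0.0, 3.006]
ft_force: [0.0, -0.1, -1.7]
width: 0.0553
```

```bash
python3 look.py
```

```text
[0.5178 0.036  0.0632] [-2.094e+00 -2.000e-03  3.006e+00] [-0.5  1.9 -3.6]
cap [([247.4, 112.4], 0.92), ([230.3, 184.0], 0.79), ([443.4, 288.0], 0.67), ([306.4, 274.8], 0.29)]
toe [([331.7, 274.1], 0.87), ([275.1, 237.1], 0.73), ([231.1, 290.1], 0.6)]
cartridge [([258.7, 247.3], 0.78), ([331.5, 262.5], 0.75), ([241.8, 284.1], 0.62)]
yellow [([249.9, 120.6], 341), ([229.8, 190.6], 209), ([439.0, 288.0], 194)]
10 [338.6, 176.9] 20 [358.0, 184.3] 30 [376.9, 195.1] 40 [394.4, 208.7] 50 [409.8, 224.7] 60 [422.4, 242.1] 70 [431.5, 260.3] 80 [437.0, 278.4] 90 [438.8, 295.7]
```

>>> step_arm:
  commands:
    - [[0.0007,0.0051,-0.0323,0.0,0.0,0.0],[0.0013,0.0093,-0.0647,0.0,0.0,0.0],[0.0017,0.0125,-0.0972,0.0,0.0,0.0],[0.002,0.0149,-0.1298,0.0,0.0,0.0],[0.002,0.0149,-0.1298,0.0,0.0,0.0]]

```text
time_s: 12.43
position: [0.518, 0.0382, 0.038]
tool_rot: [-2.093, -0.002, 3.006]
ft_force: [-0.5, -0.3, -0.2]
width: 0.0552
```

```bash
python3 look.py; python3 - <<'E'
from plan import *
c=load(); d,j=axes(np.radians(60)); D=X*d[0]+Z*d[1]; J=X*j[0]+Z*j[1]
print("retreat unit",(-D).round(3),"j",J.round(3))
E
```

```text
[0.5183 0.0382 0.0386] [-2.093e+00 -2.000e-03  3.006e+00] [0.4 0.4 0.3]
cap [([446.0, 294.7], 0.74), ([249.5, 112.1], 0.59), ([229.9, 185.5], 0.58)]
toe [([274.0, 239.0], 0.8), ([334.3, 275.2], 0.72), ([231.7, 291.9], 0.66)]
cartridge [([258.2, 245.6], 0.71), ([240.3, 285.6], 0.71), ([331.7, 261.6], 0.64)]
yellow [([249.9, 120.6], 341), ([229.8, 190.6], 209), ([439.3, 296.0], 185)]
10 [338.6, 176.9] 20 [358.0, 184.3] 30 [376.9, 195.1] 40 [394.4, 208.7] 50 [409.8, 224.7] 60 [422.4, 242.1] 70 [431.5, 260.3] 80 [437.0, 278.4] 90 [438.8, 295.7] 
retreat unit [0.117 0.858 0.5  ] j [ 0.068  0.495 -0.866]
```

It's lying at 90° and the finger force has dropped to zero. Now I'll retreat, shut the fingers, point them down and line up for the push on the cap end.

```bash
cat > push.py <<'E'
from plan import *
c=load(); d,j=axes(np.radians(60)); w=[]
D=X*d[0]+Z*d[1]; p0=c[0]
for i in range(1,6): w.append((p0-D*.018*i,c[1]))
p1=w[-1][0]; e=pose((.39,.13),0,off=.030)[0]
for i in range(1,11): w.append((p1+(e-p1)*i/10,Rt(np.radians(60)*(1-i/10))))
a=np.array([.39,.13]); b=np.array([.335,.05])
for i in range(1,6): w.append(pose(a+(b-a)*i/5,0,off=.030))
c=emit(w,c); save(c); print(c[0])
E
python3 push.py
```

```text
[[0.0106, 0.0772, 0.045, 0.0, 0.0, 0.0], [0.0211, 0.1544, 0.09, 0.0, 0.0, 0.0], [0.0317, 0.2317, 0.135, 0.0, 0.0, 0.0], [0.0422, 0.3089, 0.18, 0.0, 0.0, 0.0], [0.0528, 0.3861, 0.225, 0.0, 0.0, 0.0]]
[[0.0053, 0.0391, 0.0079, 0.0165, -0.0023, 0.0], [0.0106, 0.0782, 0.0157, 0.033, -0.0045, 0.0], [0.016, 0.1172, 0.0236, 0.0495, -0.0068, 0.0], [0.0213, 0.1563, 0.0314, 0.0661, -0.009, 0.0], [0.0267, 0.1954, 0.0393, 0.0826, -0.0113, 0.0]]
[[0.0053, 0.0391, 0.0079, 0.0165, -0.0022, 0.0], [0.0106, 0.0781, 0.0157, 0.033, -0.0045, 0.0], [0.016, 0.1172, 0.0236, 0.0495, -0.0068, 0.0], [0.0213, 0.1563, 0.0314, 0.066, -0.009, 0.0], [0.0267, 0.1953, 0.0393, 0.0825, -0.0113, 0.0]]
[[-0.0075, -0.0544, -0.08, 0.0, 0.0, 0.0], [-0.0149, -0.1089, -0.16, 0.0, 0.0, 0.0], [-0.0224, -0.1634, -0.24, 0.0, 0.0, 0.0], [-0.0298, -0.2179, -0.32, 0.0, 0.0, 0.0], [-0.0373, -0.2724, -0.4, 0.0, 0.0, 0.0]]
[0.53264423 0.1394198  0.02000076]
```

>>> step_arm:
  commands:
    - [[0.0106,0.0772,0.045,0.0,0.0,0.0],[0.0211,0.1544,0.09,0.0,0.0,0.0],[0.0317,0.2317,0.135,0.0,0.0,0.0],[0.0422,0.3089,0.18,0.0,0.0,0.0],[0.0528,0.3861,0.225,0.0,0.0,0.0]]

```text
time_s: 13.05
position: [0.5297, 0.1165, 0.0853]
tool_rot: [-2.095, 0.001, 3.005]
ft_force: [-0.1, 0.3, -0.2]
width: 0.0546
```

>>> step_arm:
  commands:
    - [[0.0053,0.0391,0.0079,0.0165,-0.0023,0.0],[0.0106,0.0782,0.0157,0.033,-0.0045,0.0],[0.016,0.1172,0.0236,0.0495,-0.0068,0.0],[0.0213,0.1563,0.0314,0.0661,-0.009,0.0],[0.0267,0.1954,0.0393,0.0826,-0.0113,0.0]]
  claw: 1

```text
time_s: 13.47
position: [0.5357, 0.156, 0.0937]
tool_rot: [-2.624, 0.003, 3.007]
ft_force: [0.5, -0.0, -0.0]
width: -0.0002
```

>>> step_arm:
  commands:
    - [[0.0053,0.0391,0.0079,0.0165,-0.0022,0.0],[0.0106,0.0781,0.0157,0.033,-0.0045,0.0],[0.016,0.1172,0.0236,0.0495,-0.0068,0.0],[0.0213,0.1563,0.0314,0.066,-0.009,0.0],[0.0267,0.1953,0.0393,0.0825,-0.0113,0.0]]

```text
time_s: 13.88
position: [0.5412, 0.1944, 0.1022]
tool_rot: [3.136, 0.004, 3.006]
ft_force: [-0.4, -0.0, -0.3]
width: 0.0002
```

>>> step_arm:
  commands:
    - [[-0.0075,-0.0544,-0.08,0.0,0.0,0.0],[-0.0149,-0.1089,-0.16,0.0,0.0,0.0],[-0.0224,-0.1634,-0.24,0.0,0.0,0.0],[-0.0298,-0.2179,-0.32,0.0,0.0,0.0],[-0.0373,-0.2724,-0.4,0.0,0.0,0.0]]

```text
time_s: 14.3
position: [0.5328, 0.1386, 0.0201]
tool_rot: [-3.141, 0.001, 3.006]
ft_force: [0.5, -0.3, -0.6]
width: 0.0002
```

```bash
python3 - <<'E'
from look import *
q=look(); cv2.imwrite("pics/lying.png",cv2.resize(cv2.cvtColor(q["img"],4)[190:340,300:500],(800,600),interpolation=cv2.INTER_CUBIC))
s=sense(); t=s["position"]-O; print("tcp tray",t@X,t@Y,t[2])
for z in(.02,.05): print(proj(q,s["position"]*[1,1,0]+[0,0,z]))
E
```

```text
[0.5298 0.1367 0.0164] [-3.139 -0.004  3.005] [-1.9 -2.8 -2.6]
cap [([444.7, 297.3], 0.97), ([232.2, 185.6], 0.77), ([251.1, 114.0], 0.69), ([333.5, 265.4], 0.66), ([358.5, 253.0], 0.23)]
toe [([273.2, 235.9], 0.9), ([332.6, 272.6], 0.56)]
cartridge [([332.1, 263.2], 0.85), ([258.6, 248.2], 0.57), ([305.4, 273.9], 0.41)]
yellow [([249.9, 120.6], 340), ([229.8, 190.6], 208), ([439.4, 295.8], 194)]
10 [338.6, 176.9] 20 [358.0, 184.3] 30 [376.9, 195.1] 40 [394.4, 208.7] 50 [409.8, 224.7] 60 [422.4, 242.1] 70 [431.5, 260.3] 80 [437.0, 278.4] 90 [438.8, 295.7] 
tcp tray 0.3350269677107906 -5.3133096752582794e-05 0.020530655325214683
[[463.52940431 321.27127438]]
[[466.24788965 309.2088422 ]]
```

View pics/lying.png

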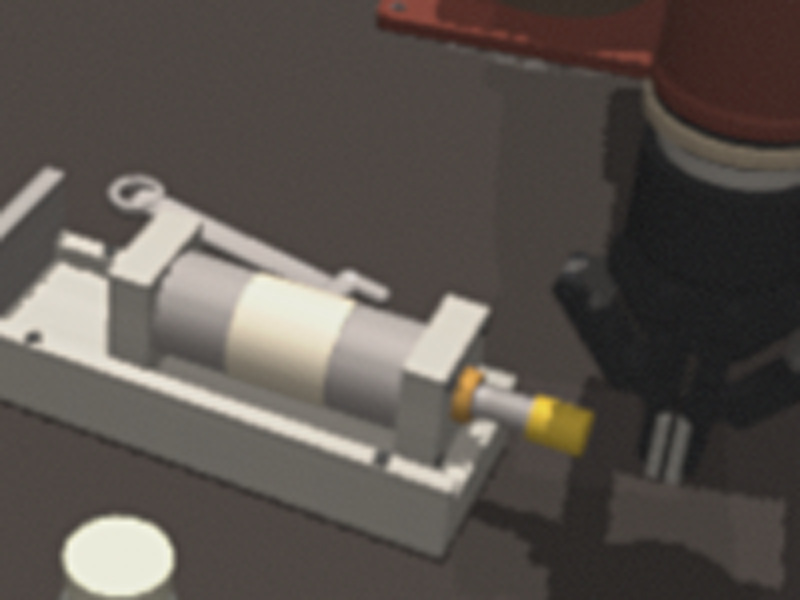

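Lying cleanly between the rails, cap to the open end. The shut fingertips are at px (466,310), exactly at the planned z≈0.05. Now a slow push towards the stop.

>>> step_arm:
  commands:
    - [[-0.0034,-0.0248,0,0,0,0],[-0.0068,-0.0495,0,0,0,0],[-0.0095,-0.0695,0,0,0,0],[-0.0115,-0.0842,0,0,0,0],[-0.0135,-0.099,0,0,0,0]]

```text
time_s: 14.92
position: [0.5302, 0.1194, 0.0205]
tool_rot: [3.141, 0.001, 3.006]
ft_force: [-0.2, 0.7, 0.4]
width: 0.0001
```

>>> step_arm:
  commands:
    - [[-0.002,-0.0149,0,0,0,0],[-0.0041,-0.0297,0,0,0,0],[-0.0061,-0.0446,0,0,0,0],[-0.0081,-0.0594,0,0,0,0],[-0.0102,-0.0743,0,0,0,0]]

```text
time_s: 15.33
position: [0.528, 0.105, 0.0201]
tool_rot: [3.141, 0.0, 3.006]
ft_force: [1.7, 3.3, 0.0]
width: 0.0
```

>>> step_arm:
  commands:
    - [[-0.002,-0.0149,0,0,0,0],[-0.0041,-0.0297,0,0,0,0],[-0.0061,-0.0446,0,0,0,0],[-0.0081,-0.0594,0,0,0,0],[-0.0102,-0.0743,0,0,0,0]]

```text
time_s: 15.75
position: [0.5259, 0.0897, 0.0201]
tool_rot: [3.141, 0.0, 3.006]
ft_force: [1.0, 3.7, 1.4]
width: -0.0001
```

```bash
cat > look2.py <<'E'
from h import *; from plan import X,Y,Z,O
q=optics.snapshot("scene"); s=sense(); t=s["position"]-O
print("tcp tray",np.round([t@X,t@Y,t[2]],4),"F along x,y,z",np.round([s["ft_force"]@X,s["ft_force"]@Y,s["ft_force"][2]],1))
y=cv2.inRange(cv2.cvtColor(q["img"],cv2.COLOR_RGB2HSV),(20,100,60),(35,255,255)); n,lab,st,ce=cv2.connectedComponentsWithStats(y)
print("yellow",[(ce[i].round(1).tolist(),st[i,:2].tolist(),int(st[i,4])) for i in range(1,n) if st[i,4]>40 and ce[i][0]>300])
for f in (.065,.04,.02,.01,0): print(f,proj(q,O+X*(f+.2175)+Z*.06)[0].round(1).tolist(),end=" ")
print()
E
python3 look2.py
```

```text
tcp tray [ 0.2843 -0.      0.0201] F along x,y,z [ 2.5 -0.6  0.9]
yellow [([426.5, 292.0], [419, 286], 163)]
0.065 [438.8, 295.7] 0.04 [425.8, 291.3] 0.02 [415.5, 287.9] 0.01 [410.4, 286.2] 0 [405.4, 284.6]
```

>>> step_arm:
  commands:
    - [[-0.002,-0.0149,0,0,0,0],[-0.0041,-0.0297,0,0,0,0],[-0.0061,-0.0446,0,0,0,0],[-0.0081,-0.0594,0,0,0,0],[-0.0102,-0.0743,0,0,0,0]]

```text
time_s: 16.22
position: [0.5238, 0.0748, 0.0201]
tool_rot: [3.142, 0.0, 3.006]
ft_force: [0.4, 4.2, 1.9]
width: -0.0003
```

>>> step_arm:
  commands:
    - [[-0.002,-0.0149,0,0,0,0],[-0.0041,-0.0297,0,0,0,0],[-0.0061,-0.0446,0,0,0,0],[-0.0081,-0.0594,0,0,0,0],[-0.0102,-0.0743,0,0,0,0]]

```text
time_s: 16.63
position: [0.5217, 0.0599, 0.02]
tool_rot: [3.142, 0.0, 3.006]
ft_force: [0.7, 4.2, 2.1]
width: -0.0003
```

```bash
python3 look2.py
```

```text
tcp tray [2.542e-01 1.000e-04 2.000e-02] F along x,y,z [ 2.8 -1.2  2.6]
yellow [([410.8, 286.6], [403, 281], 142)]
0.065 [438.8, 295.7] 0.04 [425.8, 291.3] 0.02 [415.5, 287.9] 0.01 [410.4, 286.2] 0 [405.4, 284.6]
```

About 11 mm left. Creeping in at 1 mm per row or less, watching the force.

>>> step_arm:
  commands:
    - [[-0.0007,-0.005,0,0,0,0],[-0.0014,-0.0099,0,0,0,0],[-0.002,-0.0149,0,0,0,0],[-0.0027,-0.0198,0,0,0,0],[-0.0034,-0.0248,0,0,0,0]]

```text
time_s: 17.1
position: [0.5211, 0.0553, 0.02]
tool_rot: [3.142, 0.0, 3.006]
ft_force: [0.4, 4.0, 2.2]
width: 0.0003
```

>>> step_arm:
  commands:
    - [[-0.0003,-0.0025,0,0,0,0],[-0.0007,-0.005,0,0,0,0],[-0.001,-0.0074,0,0,0,0],[-0.0014,-0.0099,0,0,0,0],[-0.0017,-0.0124,0,0,0,0]]

```text
time_s: 17.52
position: [0.5208, 0.0528, 0.02]
tool_rot: [3.142, 0.0, 3.006]
ft_force: [0.6, 3.3, 2.8]
width: -0.0
```

```bash
python3 look2.py
```

```text
tcp tray [2.474e-01 1.000e-04 2.000e-02] F along x,y,z [4.8 0.1 2.3]
yellow [([407.1, 285.4], [400, 280], 142)]
0.065 [438.8, 295.7] 0.04 [425.8, 291.3] 0.02 [415.5, 287.9] 0.01 [410.4, 286.2] 0 [405.4, 284.6]
```

>>> step_arm:
  commands:
    - [[-0.0003,-0.0025,0,0,0,0],[-0.0007,-0.005,0,0,0,0],[-0.001,-0.0074,0,0,0,0],[-0.001,-0.0074,0,0,0,0]]

```text
time_s: 17.9
position: [0.5205, 0.0512, 0.02]
tool_rot: [-3.141, -0.0, 3.006]
ft_force: [-0.5, 3.8, 2.3]
width: -0.0003
```

>>> step_arm:
  commands:
    - [[-0.0003,-0.0025,0,0,0,0],[-0.0007,-0.005,0,0,0,0],[-0.001,-0.0074,0,0,0,0],[-0.001,-0.0074,0,0,0,0]]

```text
time_s: 18.23
position: [0.5203, 0.0497, 0.02]
tool_rot: [-3.141, 0.0, 3.006]
ft_force: [0.3, 3.6, 2.0]
width: 0.0001
```

>>> step_arm:
  commands:
    - [[-0.0003,-0.0025,0,0,0,0],[-0.0007,-0.005,0,0,0,0],[-0.0007,-0.005,0,0,0,0]]

```text
time_s: 18.48
position: [0.5202, 0.0487, 0.02]
tool_rot: [-3.142, 0.0, 3.006]
ft_force: [0.3, 2.7, 0.8]
width: -0.0001
```

```bash
python3 look2.py
```

```text
tcp tray [2.434e-01 1.000e-04 2.000e-02] F along x,y,z [ 4.3 -1.   2.2]
yellow [([405.1, 284.6], [398, 279], 140)]
0.065 [438.8, 295.7] 0.04 [425.8, 291.3] 0.02 [415.5, 287.9] 0.01 [410.4, 286.2] 0 [405.4, 284.6]
```

>>> step_arm:
  commands:
    - [[-0.0003,-0.0025,0,0,0,0],[-0.0007,-0.005,0,0,0,0],[-0.0007,-0.005,0,0,0,0]]

```text
time_s: 18.78
position: [0.5202, 0.0484, 0.02]
tool_rot: [3.14, 0.0, 3.006]
ft_force: [1.1, 7.4, 1.9]
width: -0.0002
```

```bash
python3 look2.py
```

```text
tcp tray [2.431e-01 1.000e-04 2.000e-02] F along x,y,z [ 7.3 -0.6  2.1]
yellow [([405.0, 284.6], [398, 279], 141)]
0.065 [438.8, 295.7] 0.04 [425.8, 291.3] 0.02 [415.5, 287.9] 0.01 [410.4, 286.2] 0 [405.4, 284.6]
```

>>> step_arm:
  commands:
    - [[-0.0003,-0.0025,0,0,0,0],[-0.0007,-0.005,0,0,0,0],[-0.0007,-0.005,0,0,0,0]]

```text
time_s: 19.08
position: [0.5202, 0.0483, 0.0201]
tool_rot: [3.139, 0.0, 3.005]
ft_force: [1.0, 10.3, 0.8]
width: -0.0003
```

```bash
python3 look2.py
```

```text
tcp tray [2.43e-01 1.00e-04 2.01e-02] F along x,y,z [10.2  0.3  1.7]
yellow [([405.0, 284.6], [398, 279], 141)]
0.065 [438.8, 295.7] 0.04 [425.8, 291.3] 0.02 [415.5, 287.9] 0.01 [410.4, 286.2] 0 [405.4, 284.6]
```

The cartridge is seated: the force climbs to 10 N while nothing moves. I'll back off slowly along the tray, then rise clear and check.

>>> step_arm:
  commands:
    - [[0.0014,0.0099,0,0,0,0],[0.0034,0.0248,0,0,0,0],[0.0101,0.0743,0,0,0,0],[0.0237,0.1734,0,0,0,0],[0.0406,0.2972,0,0,0,0]]

```text
time_s: 19.55
position: [0.5278, 0.1058, 0.0197]
tool_rot: [-3.14, -0.001, 3.004]
ft_force: [0.7, 0.5, 0.7]
width: -0.0
```

>>> step_arm:
  commands:
    - [[0.01,0.08,0.1,0,0,0],[0.02,0.15,0.25,0,0,0],[0.03,0.22,0.4,0,0,0],[0.04,0.3,0.5,0,0,0],[0.04,0.3,0.5,0,0,0]]

```text
time_s: 19.97
position: [0.5397, 0.1693, 0.1255]
tool_rot: [3.139, 0.009, 3.007]
ft_force: [0.8, -0.7, 0.2]
width: 0.0002
```

```bash
python3 look2.py; python3 - <<'E'
from h import *; from plan import X,Y,Z,O
q=optics.snapshot("scene");p=optics.snapshot("top")
for n,c in(("s",q),("t",p)):
    print(n,"pred cap end, axis foot",proj(c,[O+X*.23+Z*.06,O+Z*.06]).round(1).tolist())
    for l in("cap","cartridge","bottle","jar","wrench"): print(l,[(np.round(d["position"][::-1],1).tolist(),round(d["confidence"],2)) for d in finder.spot_point(c,l)])
a=cv2.resize(cv2.cvtColor(q["img"],4)[215:335,280:440],(400,300),interpolation=cv2.INTER_CUBIC)
b=cv2.resize(cv2.cvtColor(p["img"],4)[235:325,235:355],(400,300),interpolation=cv2.INTER_CUBIC)
cv2.imwrite("pics/end.png",np.hstack([a,b]))
E
```

```text
tcp tray [ 0.3639 -0.0016  0.1228] F along x,y,z [-0.4  0.4 -0.5]
yellow [([405.3, 284.1], [398, 278], 148)]
0.065 [438.8, 295.7] 0.04 [425.8, 291.3] 0.02 [415.5, 287.9] 0.01 [410.4, 286.2] 0 [405.4, 284.6] 
s pred cap end, axis foot [[411.7, 286.7], [305.1, 251.3]]
cap [([411.8, 287.2], 0.93), ([248.7, 114.3], 0.84), ([231.2, 185.5], 0.81), ([362.1, 254.5], 0.7)]
cartridge [([256.8, 250.3], 0.86), ([305.5, 252.9], 0.6)]
bottle [([279.2, 328.3], 0.95)]
jar [([329.5, 354.7], 0.73)]
wrench []
t pred cap end, axis foot [[244.0, 267.0], [353.8, 284.9]]
cap [([456.4, 312.0], 0.68), ([429.1, 235.8], 0.68), ([247.9, 267.0], 0.63)]
cartridge [([413.8, 317.2], 0.79), ([356.1, 280.8], 0.69), ([404.0, 256.4], 0.58)]
bottle [([347.7, 215.2], 0.68)]
jar [([297.5, 205.6], 0.78)]
wrench [([315.0, 341.2], 0.92)]
```

View pics/end.png

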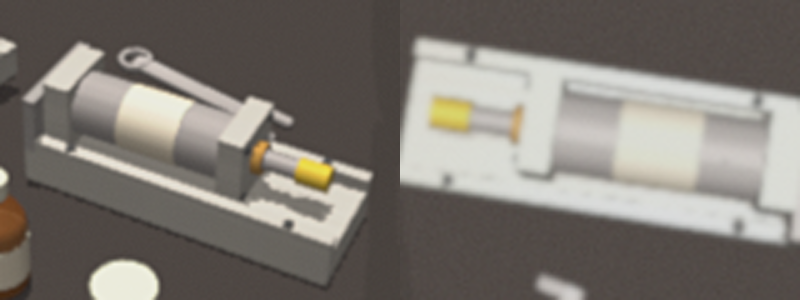

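The foot is against the stop, and the cartridge lies flat between the rails with the cap towards the open end. The bystanders haven't moved and the arm is clear. Handing in.

```bash
python3 -c "
from station import order; print(order.close_job())"
```

```text
the job is handed in; nothing more can be done
None
```

I tipped the cartridge over in its tray, pushed it up against the end stop and handed the job in at about 20 s of the 64 s. No verdict is reported.

**How it was done:** The open fingers loosely straddled the tube. The rear finger pushed it past balance, and the front finger then carried it down to 90° while the tool turned with it. The shut fingers then pushed the cap end towards the stop.

**Last checks:**
- **Seating:** the wrist force rose from about 4 N to 10 N while the tool stayed still, so the foot was against the stop. Afterwards the scene camera saw the cap end at px (411.8, 287.2), against (411.7, 286.7) predicted for a seated foot, so it is seated to within about 1–2 mm.
- **Pose:** it lies between the rails with the cap towards the open end. The final picture shows it flat, and the cap's pixel position had matched the 90° prediction when it came down.
- **Bystanders:** the bottle, jar and wrench show no visible movement in the pictures. The networks' positions for them agree with the start to about 4 px; they missed the bottle in the first top view and the wrench in the last scene view.
- **Robot:** clear of everything, with forces near zero.

**Disagreements:**
- The real fingertips were about 36 mm behind the reported TCP at half opening and about 30 mm behind when shut, although it is described as lying at the very end of the fingers. I measured this in the pictures and planned around it.
- In the last top view the network put the cap about 4 px (roughly 8 mm) from the seated prediction. I trusted the scene camera and the force reading instead.
- Turning speed and finger contact force were not measured directly. I moved at about 0.3–0.5 rad/s and saw at most about 10 N at the wrist.

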